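# Bring the empty hook round and hang the keyed coupling

## Robot

A 7-joint arm with a two-finger parallel gripper is mounted at the origin on the work surface. World frame = base frame: x ahead of the robot, y to its left, z up, the work surface at z = 0. Lengths are in m, angles in rad, forces in N, time in s.
With the tool pointing down it reaches from about 0.4 to 0.9 m from the base axis. Payload 5.6 kg.
Tool frame: the origin (TCP) lies midway between the tips of the shut fingers; the grasp point (between the pads) lies 19 mm behind it (arm.grasp_offset is the distance from the TCP to the grasp point, in m); x points along the fingers, y is the direction in which the jaws open and shut, and the axes are right-handed (so a half turn about x gives the same grasp; the last joint's range is limited). The gripper opens to 92 mm and grips with 3 to 60 N. Pads are 20 mm wide; open, the fingers measure 128 mm over their backs; the gripper's body (75 mm by 189 mm) begins 69 mm behind the grasp point.
Start: joints at [-1.317, 0.468, -0.012, 1.603, 0.006, 1.071, -0.056], TCP at [0.19, 0.622, 0.215] pointing down, gripper open.
Joint ranges: [-2.53, 2.53], [-0.31, 2.02], [-1.57, 1.55], [0.28, 2.44], [-1.29, 4.43], [0.15, 1.84], [-2.92, 2.92]. Speed limits (rad/s): [2.57, 2.57, 3.14, 3.14, 3.14, 3.14, 3.14].

## Interface

Orientations are given as [roll, pitch, yaw] about the fixed x, y, z axes, in that order (R = Rz(yaw) Ry(pitch) Rx(roll)).
In Python, from cell import arm gives the robot as it stands. Calls block until the motion is done:
- arm.move_pose(position, orientation): joint-space move of the TCP to a pose.
- arm.move_linear(position, ori=None, v=0.15, force_limit=None): straight line of the TCP; ori=None keeps the orientation; v is the mean speed in m/s. With force_limit (N) it stops when the force on the tool has changed by that much, and returns True; else False.
- arm.move_j(angles): joint-space move.
- arm.gripper_to(opening, strength=None): finger opening in m; strength is the grip in N (None keeps the last); returns when the fingers have stopped.
- arm.pause(seconds).
- arm.solve_ik(position, orientation): joint angles nearest the present ones, or None.
- arm.get_state(): the state.
- arm.snapshot(name): name is "side" or "top"; returns the picture (480x640x3 uint8, red, green, blue); there is no depth.
- arm.camera_info(name): a dict with "intrinsics" (3x3 intrinsics, pixels), "world_from_camera" (4x4, takes a point from camera to world coordinates). Camera axes: x right, y down, z forward; pixel columns grow to the right and rows downward; lengths in m; the calibration is good to about 2 mm. A picture is of the moment at which its call begins. camera_info takes no time and is no camera call.
A pose or a line that the arm cannot do raises arm.IKError and nothing moves.
- arm.job_done(): hands the job in, once; it reports no verdict.
The state is a dict: "t": time; "joints": joint angles; "qvel": joint speeds; "joint_torque": joint torques, N m; "tcp_pos": TCP position; "tool_rot": TCP orientation; "wrist_force": force on the tool from outside, world axes, zero at the start; "wrist_torque": the same for the moment, N m; "gripper_width": finger opening in m.
Only numpy, scipy, OpenCV 4.12 (cv2) and the standard library are available. Lean on these libraries where they do the work, as an engineer would, in place of code of your own. Each camera call takes 0.05 s, during which the arm holds its last target.

## Task

Turn the rotary stock rack counter-clockwise (seen from above) until it comes up against its stop, so that its one empty hook is in the loading position, and only then hang the loose steel pipe coupling, teeth down, on that hook so that it is fully home over the hook's cross-pin, and let go with the rack still against its stop. Work gently: do not ram the stop or force the coupling down while its teeth sit on the pin, and leave the bin, the jar and the wrench where they are.

Things in the scene. Friction and masses are not known exactly. Their poses are not given: they have to be found in the camera images.
- rack: fixed round foot of the rotary rack, 190 mm across; origin on the bench on the rack's vertical axis. Its -x axis points to the loading position, roughly towards the robot
- carousel: turning part: hub 68 mm across, top 82 mm above the bench; four arms at right angles, each with an upturned hook 110 mm from the axis; the empty one on its -x axis. Friction of 2 to 4 N at a hook; stays where left; hard stop at the counter-clockwise end, where its axes are parallel to the rack's. Starts 0.7 to 1.7 rad clockwise of it. Origin as the rack's
- hook_seat (a point): foot of the empty hook, on the hook's axis, on the flat round seat (46 mm across, 66 mm above the bench) where the coupling's teeth come to stand. The other three hooks carry fittings that cannot come off, 42 to 68 mm across, tops up to 126 mm above the bench
- hook_tip (a point): top of the empty hook's upright prong, 46 mm above its seat; the prong is 22 mm in diameter with a 2 mm chamfer at the tip
- pin_middle (a point): middle of the 6 mm thick, 38 mm long cross-pin that passes level through the empty hook's prong, 5 mm above the seat (pin top 8 mm above it). The pin's direction in the level plane differs each time and is NOT given by this point's axes; a camera sees it from above. It is held by stiff friction (0.1 N m), too much for the coupling's rubbing to turn it
- coupling_center (a point): centre of the loose coupling, half-way up: steel tube 42 mm outside, 26 mm bore, 60 mm high, 0.22 to 0.42 kg, standing upright on the bench, teeth down. Its lower 13 mm are four teeth at right angles, 11.5 mm wide, centred on its x and y axes, with open slots between
- coupling: the same coupling; origin at the centre of its toothed lower rim, z up its axis. The slots drop over the cross-pin only within about 6 degrees of it, so it may have to be turned by up to a quarter turn; with the teeth resting on the pin it stands 8 mm too high
- bin: bystander: white open stock bin with brass and steel fittings, 100 x 150 x 55 mm high; origin at the centre of its underside
- jar: bystander: jar 56 mm across, 75 mm high; origin at the centre of its underside
- wrench: bystander: wrench 170 mm long lying on the bench along its x axis
Things that resemble listed ones, but are neither listed nor needed, are in the scene too. What is shaped like the coupling but green is not meant.

How it is judged:
On the way, in this order (a step that is already met when the one before it is completed fails the run):
1. the rack is turned against its stop while the coupling is still off the hook (angle between the x axis of carousel and the x axis of rack, either way round below 0.03 rad and horizontal distance between coupling_center and hook_seat above 0.06 m), for 0.2 s.
2. the coupling is fully home on the empty hook (horizontal distance between coupling_center and hook_seat below 0.005 m and z of coupling_center in the frame of hook_seat below 0.033 m), for 0.2 s.
At the end, for the whole second after the job is handed in: The rack stands within 0.05 rad of its stop; the coupling hangs upright (within 0.1 rad) on the empty hook, teeth down, within 5 mm of its axis and with its lower rim no more than 3 mm above the seat; it is released and at rest (all of step 2 and angle between the x axis of carousel and the x axis of rack, either way round below 0.05 rad and z of coupling_center in the frame of hook_seat above 0.025 m and angle between coupling_center's own z axis and vertical below 0.1 rad and linear speed of coupling below 0.01 m/s); the robot touches nothing.
It fails at once if the robot's fingers push the turning rack with more than 25 N (contact force between the fingers and carousel above 25 N).
It fails at once if the coupling is pressed against the rack with more than 30 N (contact force between coupling and carousel above 30 N).
It fails at once if the bin is moved more than 20 mm (distance of bin from where it was at the start of the episode above 0.02 m).
It fails at once if the jar is moved more than 20 mm (distance of jar from where it was at the start of the episode above 0.02 m).
It fails at once if the wrench is moved more than 20 mm (distance of wrench from where it was at the start of the episode above 0.02 m).
It also fails if it takes over 72 s, if anything falls off the work surface, if the arm or the gripper's body presses on something with over 40 N, if the wrist force passes 120 N, or if a joint passes its speed limit or range.

## Working session

There is one attempt and no reset: what is moved stays moved. The work goes in short steps, each a Python script; the robot and the scene stay as the last script left them, time stands still between calls to the robot, and variables do not carry over. Pictures are saved under pics/ and viewed, and the job is handed in when it is done.

```bash
mkdir -p pics; ls; python3 - <<'E'
from cell import arm
import cv2,json
for n in("side","top"):
    im=arm.snapshot(n); cv2.imwrite(f"pics/{n}0.png",im[:,:,::-1])
    c=arm.camera_info(n); print(n,c["intrinsics"],c["world_from_camera"])
s=arm.get_state();print(s)
E
```

```text
pics
side [[573.18083718   0.         319.37644875]
 [  0.         573.18083718 233.81450452]
 [  0.           0.           1.        ]] [[-0.91243447 -0.28252013  0.29605019  0.2197235 ]
 [-0.40919125  0.63886965 -0.65146611  0.56884717]
 [-0.00508519 -0.71556128 -0.69853146  0.80611396]
 [ 0.          0.          0.          1.        ]]
top [[472.68242303   0.         311.28943811]
 [  0.         472.68242303 240.4278416 ]
 [  0.           0.           1.        ]] [[-0.11978765 -0.97289911  0.19778333  0.3408234 ]
 [-0.99278832  0.11833227 -0.01920498 -0.11551943]
 [-0.00471964 -0.1986575  -0.98005761  1.00642996]
 [ 0.          0.          0.          1.        ]]
{'t': 0.1, 'joints': array([-1.31700952,  0.46831249, -0.01160157,  1.60353525,  0.00597958,
        1.07140448, -0.05630377]), 'qvel': array([ 1.41048984e-03, -1.62881387e-03,  6.89891323e-05, -4.29129939e-03,
        1.12582903e-03, -1.05670286e-03,  1.05365943e-03]), 'joint_torque': array([ 4.17311876e-04, -5.21648526e+01, -1.30698772e-02, -2.44366944e+01,
       -5.68963203e-02,  1.40781546e-02,  6.84177485e-05]), 'tcp_pos': array([0.18999593, 0.62105394, 0.21371889]), 'tool_rot': array([-1.50956328,  1.56917135, -1.8064292 ]), 'wrist_force': array([-0.29606175,  0.08247458,  0.26431003]), 'wrist_torque': array([-0.02393911,  0.01224816,  0.00915127]), 'gripper_width': 0.09201121910185266}
```

View pics/top0.png

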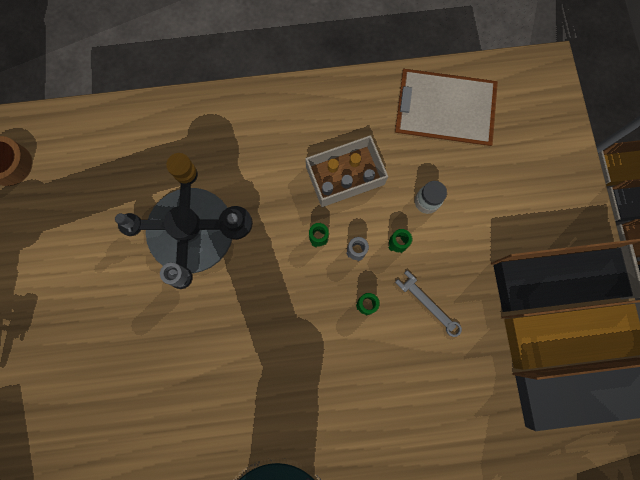

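View pics/side0.png

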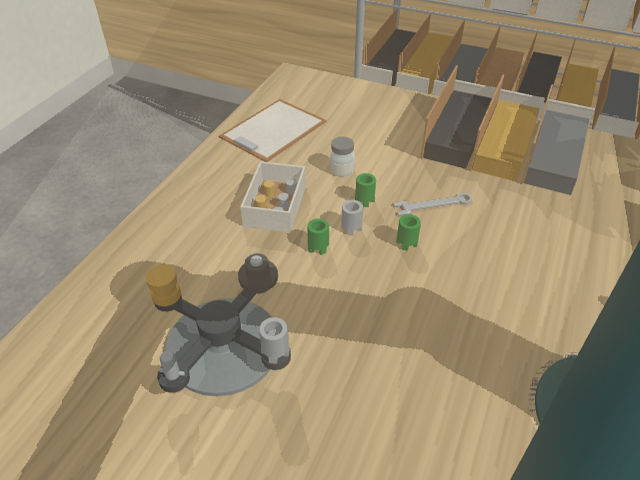

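```bash
python3 - <<'E'
import cv2
t=cv2.imread("pics/top0.png");s=cv2.imread("pics/side0.png")
cv2.imwrite("pics/c1.png",cv2.convertScaleAbs(cv2.resize(t[140:300,100:260],(600,600),interpolation=cv2.INTER_CUBIC),alpha=1.8))
cv2.imwrite("pics/c2.png",cv2.convertScaleAbs(cv2.resize(s[240:400,140:310],(637,600),interpolation=cv2.INTER_CUBIC),alpha=1.5))
cv2.imwrite("pics/c3.png",cv2.convertScaleAbs(cv2.resize(t[210:330,290:440],(750,600),interpolation=cv2.INTER_CUBIC),alpha=1.5))
E
```

```text
(no output)
```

View pics/c1.png

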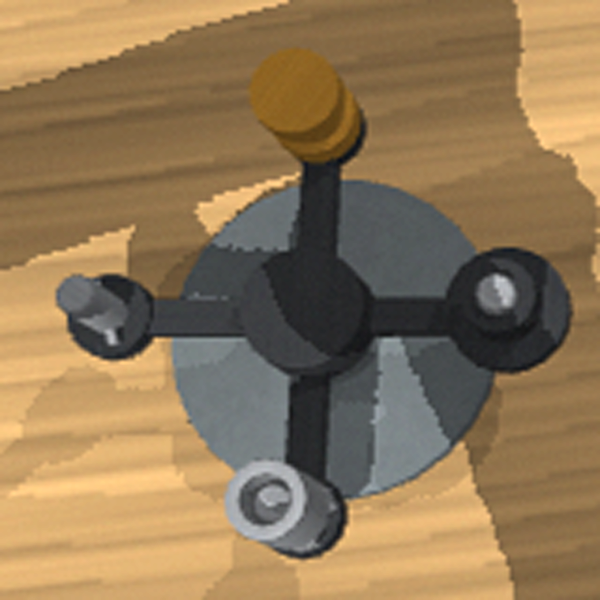

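View pics/c2.png

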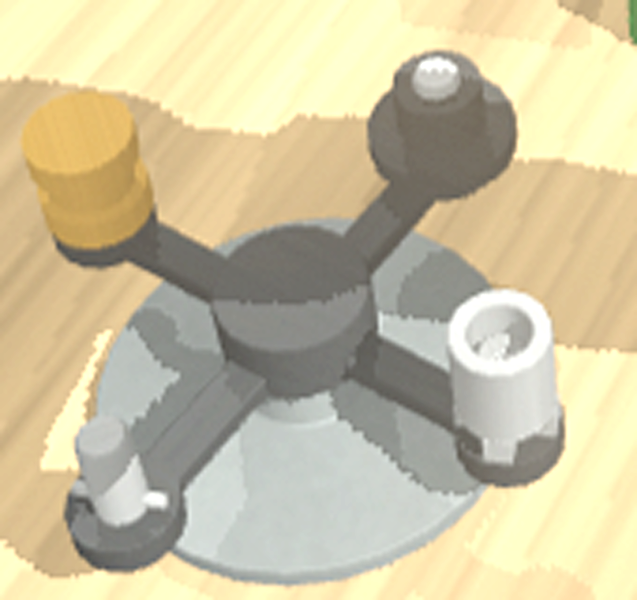

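View pics/c3.png

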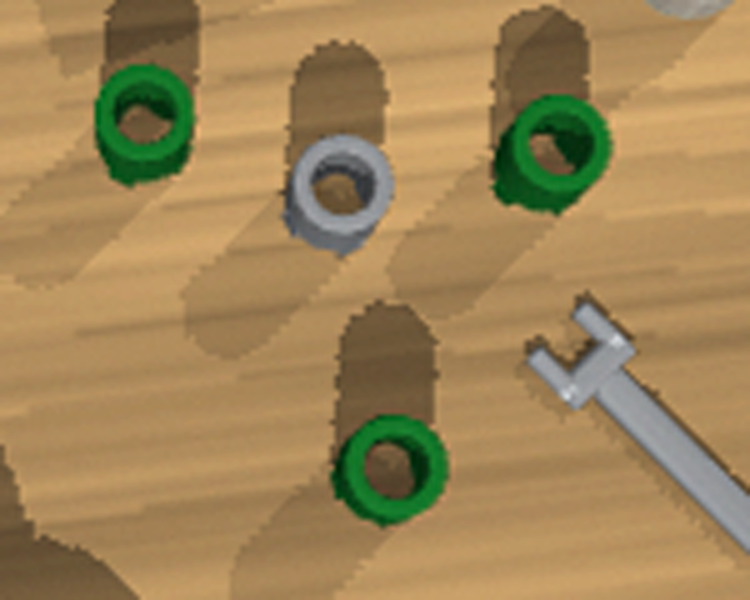

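```bash
cat > h.py <<'E'
import numpy as np, cv2
from cell import arm
def px2w(cam,u,v,z):
    c=arm.camera_info(cam);K=c["intrinsics"];T=c["world_from_camera"]
    d=T[:3,:3]@np.linalg.inv(K)@np.array([u,v,1.]);o=T[:3,3]
    return o+d*(z-o[2])/d[2]
def w2px(cam,p):
    c=arm.camera_info(cam);K=c["intrinsics"];T=np.linalg.inv(c["world_from_camera"])
    q=T[:3,:3]@np.asarray(p)+T[:3,3];q=K@q;return q[:2]/q[2]
def crop(cam,name,u,v,w=40,h=30,a=1.5,marks=(),im=None,W=800):
    im=arm.snapshot(cam)[:,:,::-1] if im is None else im
    M=np.float32([[W/(2*w),0,-(u-w)*W/(2*w)],[0,W/(2*w),-(v-h)*W/(2*w)]])
    c=cv2.warpAffine(np.ascontiguousarray(im),M,(W,int(W*h/w)),flags=cv2.INTER_CUBIC)
    c=cv2.convertScaleAbs(c,alpha=a)
    for m in marks:
        q=M@np.array([m[0],m[1],1]);cv2.circle(c,(int(q[0]),int(q[1])),3,(0,0,255),-1)
    for k in range(int(u-w),int(u+w)+1,5):
        x=int(M[0]@np.array([k,0,1])); cv2.line(c,(x,0),(x,10 if k%10==0 else 5),(0,255,255),1)
        if k%10==0: cv2.putText(c,str(k),(x+2,20),0,.4,(0,255,255))
    for k in range(int(v-h),int(v+h)+1,5):
        y=int(M[1]@np.array([0,k,1])); cv2.line(c,(0,y),(10 if k%10==0 else 5,y),(0,255,255),1)
        if k%10==0: cv2.putText(c,str(k),(12,y+4),0,.4,(0,255,255))
    cv2.imwrite("pics/"+name,c); return im
E
python3 - <<'E'
from h import *
np.set_printoptions(precision=4,suppress=True)
for n,a in dict(hub=("top",181,222.5,.082),tip=("top",120.5,218,.112),coup=("top",357.6,247.4,.06),jar=("top",434,189,.075),coup_s=("side",353,206,.06),tip_s=("side",140+103*.267,240+430*.267,.112),hub_s=("side",140+294*.267,240+262*.267,.082),wr1=("top",405,276,.005),wr2=("top",455,328,.005),gL=("top",318,231,.06),gR=("top",401,236,.06),gB=("top",368,303,.06)).items(): print(n,px2w(*a))
t=cv2.imread("pics/top0.png");s=cv2.imread("pics/side0.png")
crop("top","d1.png",357,247,20,15,im=t)
crop("side","d2.png",353,218,24,18,im=s)
E
```

```text
hub [0.5956 0.1224 0.082 ]
tip [0.6107 0.2316 0.112 ]
coup [ 0.5061 -0.2259  0.06  ]
jar [ 0.6053 -0.3968  0.075 ]
coup_s [ 0.5076 -0.2249  0.06  ]
tip_s [0.611  0.2348 0.112 ]
hub_s [0.6026 0.117  0.082 ]
wr1 [ 0.4422 -0.3238  0.005 ]
wr2 [ 0.3223 -0.4097  0.005 ]
gL [ 0.5497 -0.1501  0.06  ]
gR [ 0.5188 -0.3173  0.06  ]
gB [ 0.3922 -0.2308  0.06  ]
```

View pics/d1.png

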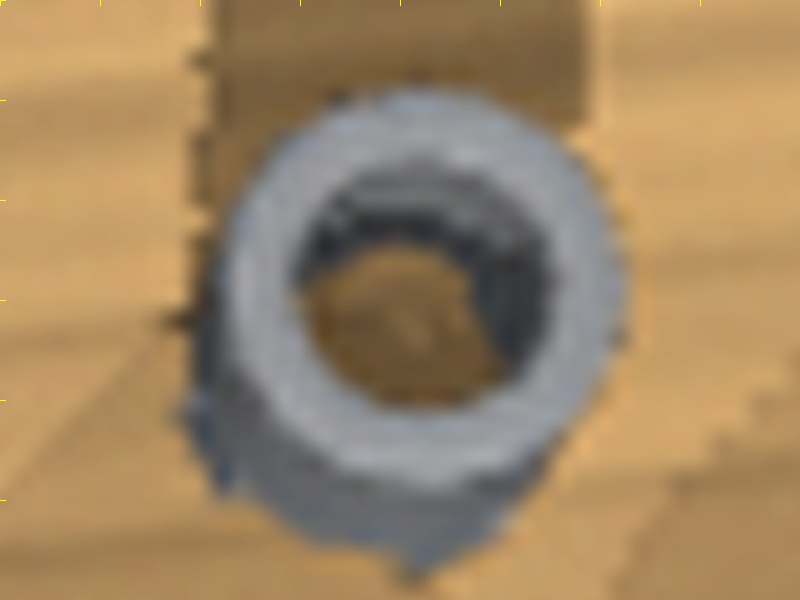

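View pics/d2.png

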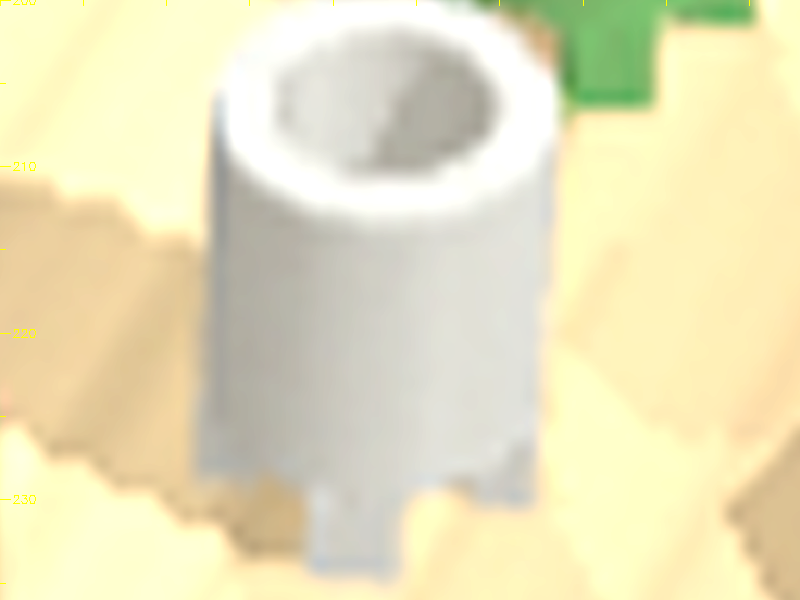

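```bash
python3 - <<'E'
from h import *
np.set_printoptions(precision=4,suppress=True)
C=px2w("side",352.3,206.3,.06);print(C)
pts=[(308,570),(392,576),(350,575),(480,500),(535,505),(195,473),(245,478)]
P=[px2w("side",329+x/16.667,200+y/16.667,0) for x,y in pts]
for p in P: d=p-C; print(p,np.hypot(*d[:2]),np.degrees(np.arctan2(d[1],d[0])))
# overlay of predicted teeth
im=cv2.imread("pics/side0.png")
for a in (20,30,40):
  m=[]
  for k in range(4):
    th=np.radians(a+90*k)
    for o in (-.00575,.00575):
      for r in (.0202,):
        p=[C[0]+r*np.cos(th)-o*np.sin(th),C[1]+r*np.sin(th)+o*np.cos(th),0]; m.append(w2px("side",p))
  print(a,[(np.round((q-[329,200])*16.667)).tolist() for q in m])
E
```

```text
[ 0.5085 -0.2235  0.06  ]
[ 0.5092 -0.2048  0.    ] 0.018698463464763896 87.8700961051171
[ 0.4996 -0.2079  0.    ] 0.017944188847598613 119.94159024831275
[ 0.5043 -0.2061  0.    ] 0.01795011691747286 103.7334691299445
[ 0.4947 -0.2245  0.    ] 0.01387071934151181 -175.66223891338765
[ 0.4883 -0.2264  0.    ] 0.020471055246457034 -171.75944312979541
[ 0.5282 -0.2149 -0.    ] 0.021463437863938582 23.551497726280928
[ 0.5223 -0.2166  0.    ] 0.015408652759522173 26.710980830054943
20 [[208.0, 434.0], [203.0, 499.0], [318.0, 587.0], [413.0, 592.0], [536.0, 514.0], [538.0, 449.0], [423.0, 363.0], [330.0, 359.0]]
30 [[201.0, 454.0], [213.0, 519.0], [348.0, 593.0], [442.0, 585.0], [542.0, 494.0], [528.0, 429.0], [394.0, 358.0], [302.0, 364.0]]
40 [[199.0, 474.0], [227.0, 537.0], [378.0, 594.0], [469.0, 576.0], [543.0, 473.0], [513.0, 411.0], [364.0, 356.0], [276.0, 374.0]]
```

```bash
cat >> h.py <<'E'
AX=np.array([.599,.1197])
def pushpose(phi,s,z=.085,r=.112):
    er=np.array([np.cos(phi),np.sin(phi)]);et=np.array([-er[1],er[0]])
    p=AX+r*er-s*et
    return [p[0],p[1],z]
E
python3 - <<'E'
from h import *
np.set_printoptions(precision=2,suppress=True)
for off in (-90,90):
  for d in (84,110,140,170,195):
    q=arm.solve_ik(pushpose(np.radians(d),.021),[0,np.pi/2,np.radians(d+off)]); print(off,d,q)
  print(arm.solve_ik(pushpose(np.radians(84),.055,.2),[0,np.pi/2,np.radians(84+off)]))
print(arm.solve_ik([.507,-.2245,.1],[0,np.pi/2,0]),arm.get_state()['t'])
E
```

```text
-90 84 [-0.5   0.64  0.14  1.64 -0.11  0.86  1.16]
-90 110 [-0.46  0.58  0.03  1.76 -0.03  0.8   1.51]
-90 140 [-0.38  0.5  -0.07  1.9   0.05  0.74  1.97]
-90 170 [-0.27  0.44 -0.13  2.02  0.09  0.69  2.51]
-90 195 [-1.24  0.87  1.34  2.12 -1.02  1.07 -2.22]
[-0.5   0.57  0.19  1.48 -0.11  1.1   1.18]
90 84 [-0.83  0.72  0.64  1.67 -0.52  0.93 -1.67]
90 110 [-0.85  0.63  0.57  1.79 -0.44  0.85 -1.29]
90 140 [-0.84  0.53  0.52  1.94 -0.37  0.77 -0.8 ]
90 170 [-0.76  0.46  0.48  2.05 -0.32  0.71 -0.26]
90 195 [-0.64  0.42  0.43  2.09 -0.27  0.68  0.23]
[-0.83  0.65  0.7   1.51 -0.44  1.15 -1.72]
[-0.14  0.52  0.64  1.96 -0.43  0.8   2.31] 0.1
```

```bash
python3 - <<'E'
from h import *
np.set_printoptions(precision=3,suppress=True)
ph=np.radians(84); o=lambda p:[0,np.pi/2,p+np.pi/2]
arm.gripper_to(0.0,20)
arm.move_pose(pushpose(ph,.055,.2),o(ph))
arm.move_linear(pushpose(ph,.055),v=.15)
s=arm.get_state();print(s['t'],s['tcp_pos'],s['wrist_force'],s['gripper_width'])
hit=arm.move_linear(pushpose(ph,.021),o(ph),v=.05,force_limit=6)
s=arm.get_state();print(hit,s['t'],s['tcp_pos'],s['wrist_force'])
im=arm.snapshot("top")[:,:,::-1];cv2.imwrite("pics/t1.png",im)
E
```

```text
4.5833 [0.666 0.225 0.086] [ 0.174 -0.364  0.146] 0.0008397951116633862
False 5.4167 [0.632 0.229 0.085] [0.103 0.556 0.276]
```

View pics/t1.png

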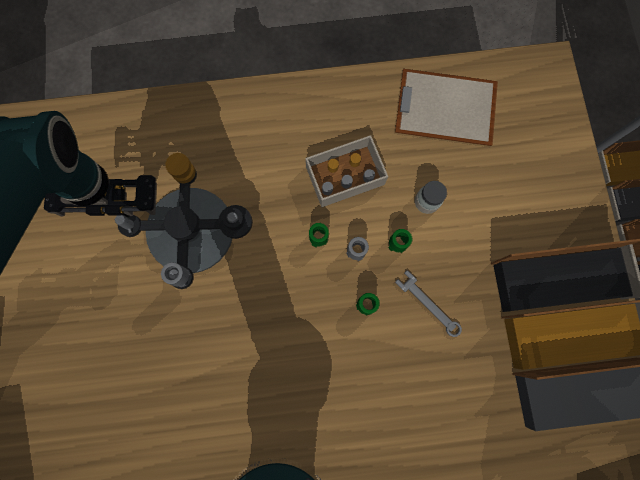

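```bash
python3 - <<'E'
from h import *
np.set_printoptions(precision=2,suppress=True)
o=lambda p:[0,np.pi/2,p+np.pi/2]
d=84
while d<205:
    d+=8
    p=np.radians(d)
    hit=arm.move_linear(pushpose(p,.020),o(p),v=.05,force_limit=7)
    s=arm.get_state();print(d,hit,round(s['t'],2),s['tcp_pos'],s['wrist_force'])
    if hit: break
arm.pause(.25)
s=arm.get_state();print(s['t'],s['tcp_pos'],s['wrist_force'])
im=arm.snapshot("top")[:,:,::-1];cv2.imwrite("pics/t2.png",im)
im=arm.snapshot("side")[:,:,::-1];cv2.imwrite("pics/s2.png",im)
E
```

```text
92 False 5.95 [0.62 0.23 0.09] [ 0.5  -0.05  0.  ]
100 False 6.42 [0.6  0.23 0.09] [ 0.32 -0.13 -0.35]
108 False 6.88 [0.58 0.23 0.08] [ 1.01 -0.47 -0.51]
116 False 7.35 [0.57 0.23 0.09] [ 0.11 -0.06  0.17]
124 False 7.82 [0.55 0.22 0.08] [ 0.63 -0.42 -0.9 ]
132 False 8.28 [0.54 0.22 0.09] [-0.2  -0.22  0.3 ]
140 False 8.75 [0.53 0.21 0.08] [-0.19  0.3  -0.47]
148 False 9.22 [0.51 0.2  0.08] [ 0.13 -0.07  1.13]
156 False 9.68 [0.5  0.18 0.08] [0.02 0.47 0.92]
164 True 10.05 [0.5  0.17 0.09] [0.79 1.31 0.98]
10.3 [0.5  0.17 0.09] [1.13 2.29 2.08]
```

View pics/t2.png

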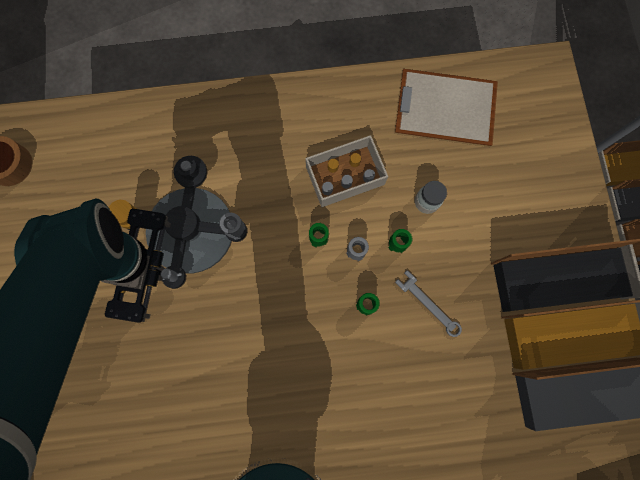

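```bash
python3 - <<'E'
from h import *
np.set_printoptions(precision=4,suppress=True)
s=arm.get_state();p0=s['tcp_pos'];print(p0)
d0=np.degrees(np.arctan2(*(p0[:2]-AX)[::-1]))+np.degrees(.020/.112);print(d0)
for dd in (3,6,10):
    p=np.radians(d0+dd)
    hit=arm.move_linear(pushpose(p,.020),[0,np.pi/2,p+np.pi/2],v=.03,force_limit=8)
    s=arm.get_state();print(dd,hit,round(s['t'],2),s['tcp_pos'],s['wrist_force'])
    if hit: break
im=arm.snapshot("top")[:,:,::-1];cv2.imwrite("pics/t3.png",im)
crop("top","t3c.png",185,230,60,45,im=im,a=1.8)
E
```

```text
[0.498 0.172 0.085]
162.8557118508574
3 True 10.61 [0.4977 0.1722 0.0852] [0.5431 2.5479 0.7285]
```

View pics/t3c.png

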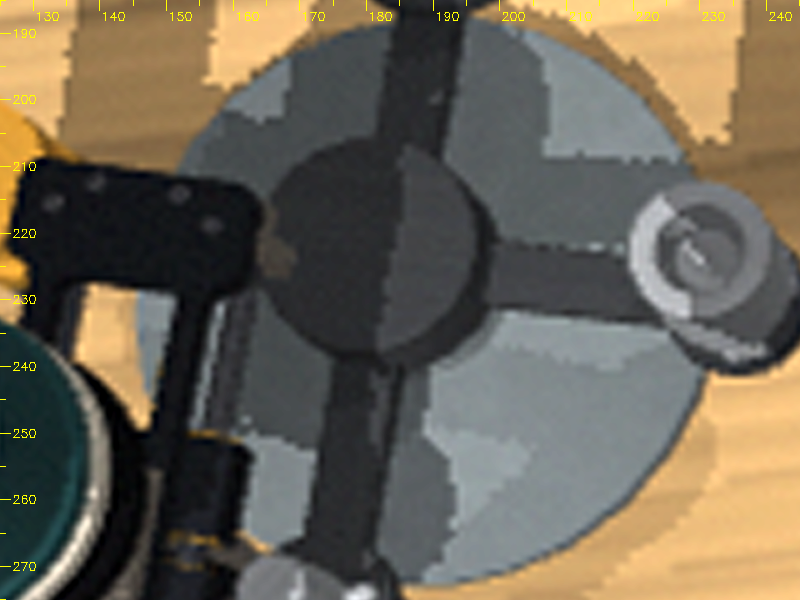

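```bash
python3 - <<'E'
from h import *
im=cv2.imread("pics/t3.png")
crop("top","t3d.png",170,272,32,24,im=im,a=2)
crop("side","s2d.png",215,320,80,60,im=cv2.imread("pics/s2.png"),a=1.7)
E
```

```text
(no output)
```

View pics/t3d.png

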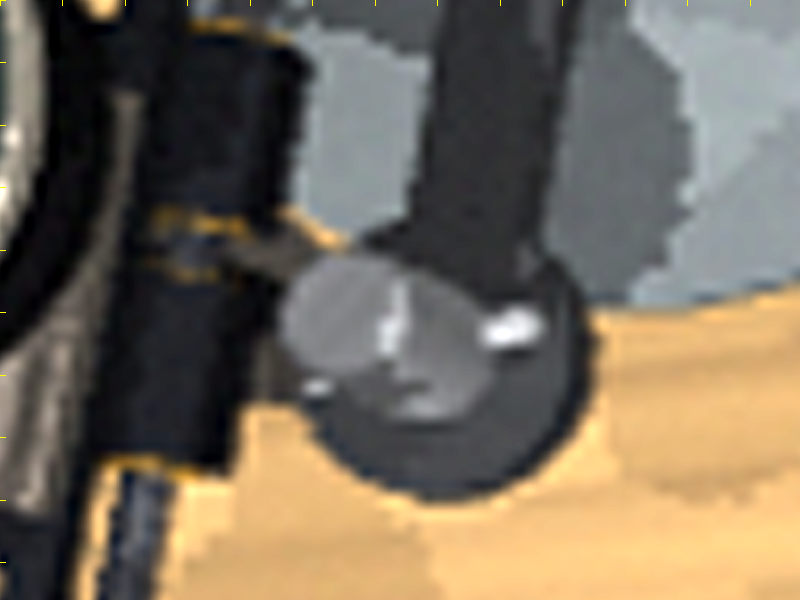

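View pics/s2d.png

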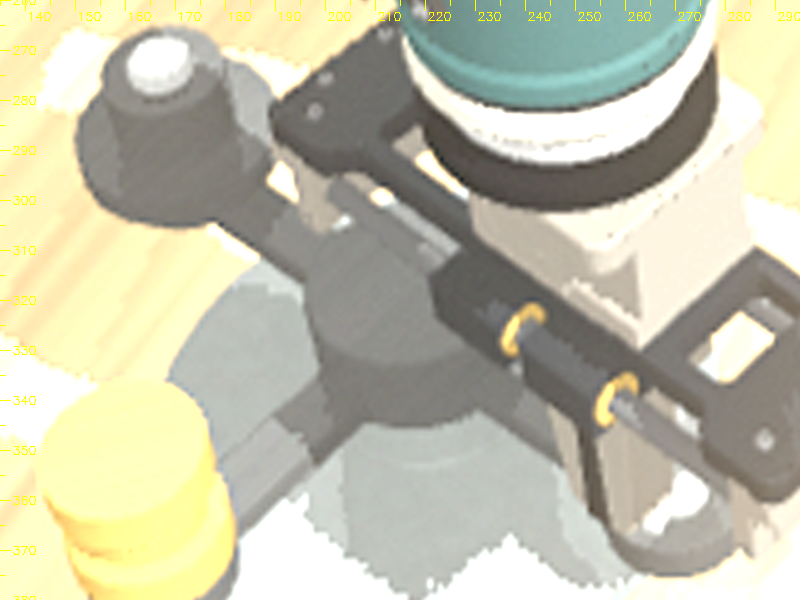

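```bash
python3 - <<'E'
from h import *
for u,v in((165.6,273),):
    p=px2w("top",u,v,.112);print(p,np.degrees(np.arctan2(*(p[:2]-AX)[::-1])),np.hypot(*(p[:2]-AX)))
# try pushing again, straight, log
s=arm.get_state();p0=s['tcp_pos'];t=np.radians(174);et=np.array([-np.sin(t),np.cos(t)])
for k in range(4):
    q=[*(p0[:2]+et*.003*(k+1)),.085]
    hit=arm.move_linear(q,v=.02,force_limit=10);s=arm.get_state();print(hit,s['t'],s['tcp_pos'],s['wrist_force'])
    if hit: break
arm.pause(.1);print(arm.get_state()['wrist_force'])
E
```

```text
[0.49195054 0.15033725 0.112     ] 164.0290286725228 0.11134733222465484
True 10.9083 [0.49764119 0.17232049 0.08513406] [0.80264345 1.2193924  0.34806123]
[0.56542775 0.66076772 0.66659301]
```

```bash
python3 - <<'E'
from h import *
s=arm.get_state();p0=s['tcp_pos'];t=np.radians(164);et=np.array([-np.sin(t),np.cos(t)])
a=p0[:2]-et*.025
arm.move_linear([*a,.085],v=.1)
arm.move_linear([*a,.22],v=.25)
arm.gripper_to(.09)
# above coupling
arm.move_pose([.507,-.2245,.22],[0,np.pi/2,0])
s=arm.get_state();print(s['t'],s['tcp_pos'],s['joints'])
im=arm.snapshot("top")[:,:,::-1];cv2.imwrite("pics/t4.png",im)
im2=arm.snapshot("side")[:,:,::-1];cv2.imwrite("pics/s4.png",im2)
crop("top","t4c.png",172,275,28,21,im=im,a=2)
crop("side","s4c.png",265,345,32,24,im=im2,a=1.6)
E
```

```text
15.6667 [ 0.50724716 -0.2238858   0.21996107] [ 0.06680367  0.3038451   0.35210517  1.85394435 -0.12284853  1.00493458
  2.04156581]
```

View pics/t4.png

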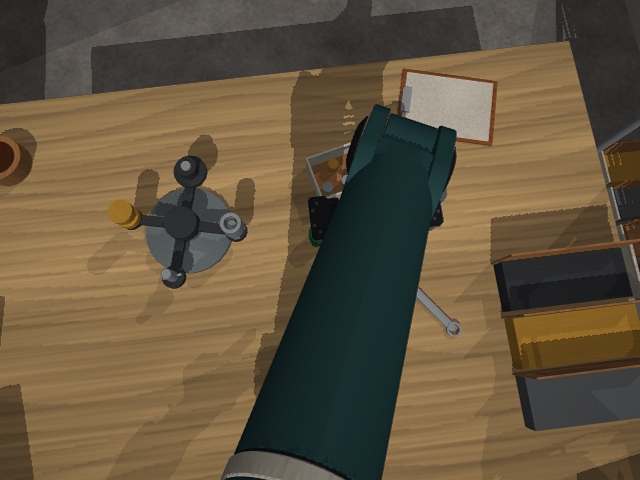

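View pics/s4.png

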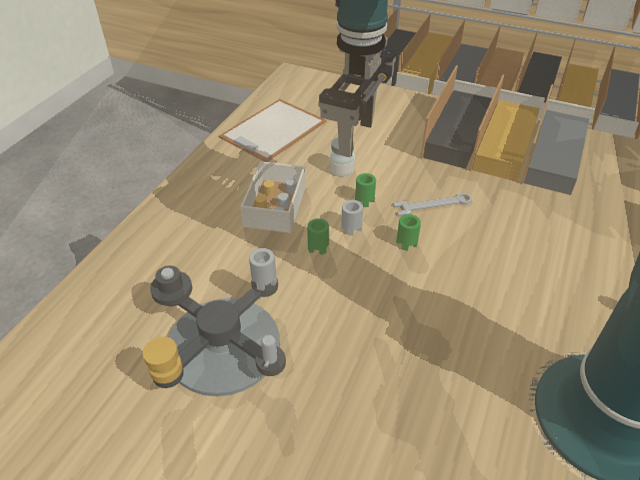

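View pics/t4c.png

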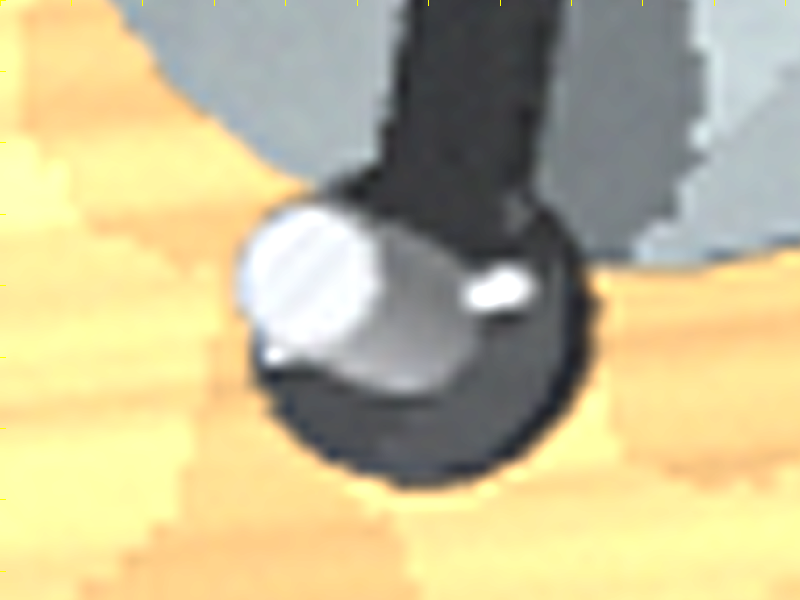

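View pics/s4c.png

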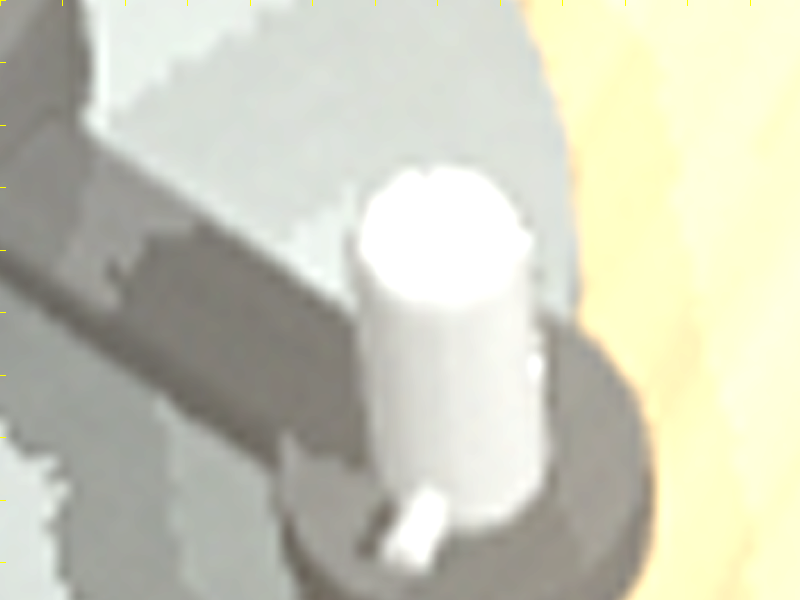

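```bash
python3 - <<'E'
from h import *
np.set_printoptions(precision=4,suppress=True)
T=lambda x,y:(144+x/14.286,254+y/14.286); S=lambda x,y:(233+x/12.5,321+y/12.5)
print("tip top",px2w("top",*T(312,278),.112)," side",px2w("side",*S(446,236),.112))
a=px2w("top",*T(530,285),.072);b=px2w("top",*T(268,356),.072)
c=px2w("side",*S(400,552),.072);d=px2w("side",*S(538,365),.072)
for p,q in((a,b),(c,d)): e=p-q;print(p,q,(p+q)/2,np.hypot(*e[:2]),np.degrees(np.arctan2(e[1],e[0]))%180)
tip=px2w("top",*T(312,278),.112)
print(np.degrees(np.arctan2(*(tip[:2]-AX)[::-1])))
# overlay prediction of pin for angles, centre at avg tip
ctr=(tip+px2w("side",*S(446,236),.112))/2
for ang in (60,70,80,90,100,110):
    r=np.radians(ang);o=[]
    for sg in(1,-1):
        p=[ctr[0]+sg*.019*np.cos(r),ctr[1]+sg*.019*np.sin(r),.072]
        u=w2px("top",p);w=w2px("side",p)
        o+=[((u-[144,254])*14.286).round().tolist(),((w-[233,321])*12.5).round().tolist()]
    print(ang,o)
E
```

```text
tip top [0.491  0.1499 0.112 ]  side [0.4909 0.1534 0.112 ]
[0.4931 0.1317 0.072 ] [0.4875 0.1685 0.072 ] [0.4903 0.1501 0.072 ] 0.03729169522719424 98.53542503941658
[0.4904 0.1718 0.072 ] [0.4875 0.1417 0.072 ] [0.489  0.1567 0.072 ] 0.030259706116762656 84.47074128615884
164.35829629247237
60 [[266.0, 264.0], [340.0, 499.0], [510.0, 371.0], [606.0, 341.0]]
70 [[257.0, 287.0], [357.0, 516.0], [519.0, 348.0], [590.0, 324.0]]
80 [[252.0, 310.0], [377.0, 532.0], [523.0, 325.0], [570.0, 310.0]]
90 [[251.0, 334.0], [400.0, 543.0], [524.0, 301.0], [547.0, 299.0]]
100 [[255.0, 357.0], [426.0, 551.0], [520.0, 278.0], [522.0, 291.0]]
110 [[262.0, 379.0], [453.0, 555.0], [512.0, 256.0], [495.0, 288.0]]
```

```bash
python3 - <<'E'
from h import *
a=cv2.imread("pics/t4.png");b=cv2.imread("pics/s4.png")
crop("top","t4e.png",172,274,14,10,im=a,a=1.2)
crop("side","s4e.png",270,354,16,12,im=b,a=1.0)
E
```

```text
(no output)
```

View pics/t4e.png

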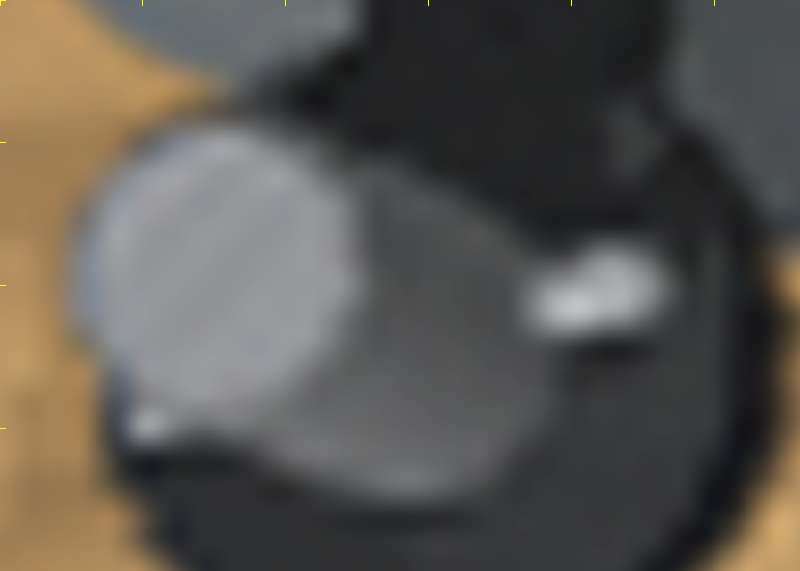

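View pics/s4e.png

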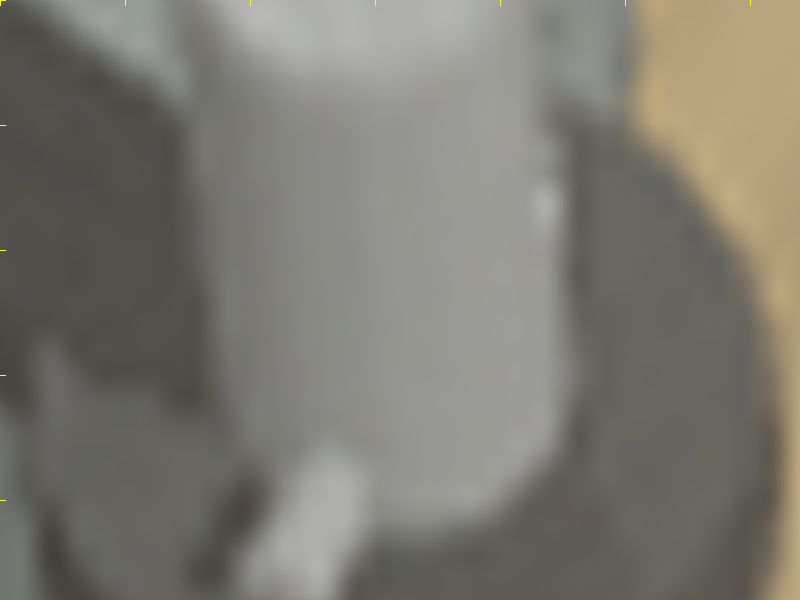

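```bash
python3 - <<'E'
from h import *
C=px2w("top",337+427/20,232+285/20,.06)
im=cv2.imread("pics/t4.png")
im=cv2.imread("pics/top0.png")
tiles=[]
for a in (5,10,15,20,25):
  W=20;M=np.float32([[W,0,-337*W],[0,W,-232*W]])
  c=cv2.convertScaleAbs(cv2.warpAffine(im,M,(800,640),flags=cv2.INTER_CUBIC),alpha=1.6)
  for k in range(4):
    th=np.radians(a+90*k); w=np.arcsin(.00575/.021)
    for r in(.021,):
      arc=[(r,t,0) for t in np.linspace(th-w,th+w,8)]
      arc=[(r,th-w,.013)]+arc+[(r,th+w,.013)]
      P=[M@np.append(w2px("top",[C[0]+q*np.cos(t),C[1]+q*np.sin(t),z]),1) for q,t,z in arc]
      cv2.polylines(c,[np.int32(P)],False,(0,0,255),1)
  c=c[250:,100:700];cv2.putText(c,str(a),(5,20),0,.7,(0,0,255));tiles.append(cv2.resize(c,None,fx=.65,fy=.65,interpolation=cv2.INTER_AREA))
h=np.vstack([np.hstack(tiles[:2]),np.hstack(tiles[2:4])]);print(h.shape,C)
cv2.imwrite("pics/ov.png",h)
E
```

```text
(508, 780, 3) [ 0.50823296 -0.22777499  0.06      ]
```

View pics/ov.png

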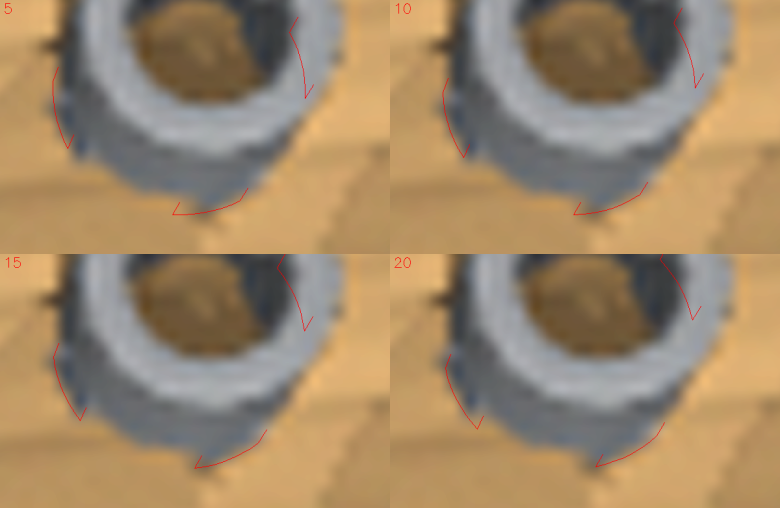

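```bash
python3 - <<'E'
from h import *
np.set_printoptions(precision=2,suppress=True)
P=[.508,-.2255,.021];H=[.491,.151,.0]
for al in (0,-10,-20):
  for base in (al-90,al+90):
    q=arm.solve_ik(P,[0,np.pi/2,np.radians(base)])
    print(al,base,q)
    for d in (36,-54):
      for e in(-8,8):
        print('   ',base+d+e,arm.solve_ik([H[0],H[1],.066+.021],[0,np.pi/2,np.radians(base+d+e)]))
for u,v in((320,203),(385,178),(307,163)): print(px2w("top",u,v,.055))
E
```

```text
0 -90 [-0.05  0.64  0.52  1.98 -0.51  0.65  0.81]
    -62 [-0.63  0.43  0.32  2.05 -0.21  0.69  0.32]
    -46 [-0.58  0.42  0.26  2.05 -0.17  0.69  0.56]
    -152 [-0.87  0.48  0.63  2.06 -0.42  0.73 -1.05]
    -136 [-0.83  0.46  0.58  2.06 -0.38  0.72 -0.81]
0 90 [ 1.02  0.81 -0.9   1.91  0.85  0.85  2.81]
    118 [ 0.18  0.53 -0.67  2.    0.46  0.77  2.86]
    134 [ 0.47  0.74 -1.11  1.98  0.83  0.96  2.84]
    28 [-0.43  0.42  0.08  2.04 -0.05  0.69  1.74]
    44 [-0.39  0.42  0.04  2.03 -0.02  0.69  2.  ]
-10 -100 [-0.07  0.64  0.55  1.98 -0.54  0.66  0.66]
    -72 [-0.66  0.43  0.36  2.05 -0.23  0.7   0.16]
    -56 [-0.61  0.43  0.3   2.05 -0.19  0.69  0.41]
    -162 [-0.9   0.49  0.67  2.07 -0.45  0.73 -1.2 ]
    -146 [-0.86  0.47  0.61  2.06 -0.41  0.72 -0.96]
-10 80 [ 0.88  0.71 -0.68  1.92  0.65  0.74  2.79]
    108 [ 0.01  0.47 -0.45  2.01  0.3   0.73  2.82]
    124 [ 0.33  0.61 -0.89  1.99  0.64  0.85  2.82]
    18 [-0.46  0.42  0.11  2.04 -0.07  0.69  1.59]
    34 [-0.42  0.42  0.07  2.04 -0.04  0.69  1.84]
-20 -110 [-0.09  0.65  0.58  1.98 -0.57  0.67  0.5 ]
    -82 [-0.68  0.43  0.39  2.05 -0.25  0.7   0.01]
    -66 [-0.64  0.43  0.34  2.05 -0.22  0.69  0.26]
    -172 [-0.93  0.5   0.71  2.07 -0.48  0.74 -1.35]
    -156 [-0.88  0.48  0.65  2.07 -0.43  0.73 -1.11]
-20 70 [ 0.71  0.64 -0.46  1.93  0.44  0.67  2.78]
    98 [-0.26  0.43 -0.13  2.03  0.08  0.69  2.84]
    114 [ 0.18  0.53 -0.67  2.    0.46  0.77  2.79]
    8 [-0.48  0.42  0.14  2.04 -0.09  0.69  1.43]
    24 [-0.44  0.42  0.1   2.04 -0.06  0.69  1.68]
[ 0.61 -0.16  0.06]
[ 0.65 -0.3   0.06]
[ 0.7  -0.15  0.06]
```

```bash
python3 - <<'E'
from h import *
np.set_printoptions(precision=4,suppress=True)
o=[0,np.pi/2,np.radians(-100)]
arm.move_pose([.508,-.2255,.15],o)
arm.gripper_to(.065)
arm.move_linear([.508,-.2255,.021],o,v=.12,force_limit=8)
s=arm.get_state();print(s['t'],s['tcp_pos'])
im=arm.snapshot("side")[:,:,::-1];crop("side","g1.png",355,210,60,45,im=im)
arm.gripper_to(.03,30)
s=arm.get_state();print(s['t'],s['tcp_pos'],s['gripper_width'])
arm.move_linear([.508,-.2255,.16],v=.2)
s=arm.get_state();print(s['t'],s['tcp_pos'],s['gripper_width'],s['wrist_force'])
im=arm.snapshot("side")[:,:,::-1];crop("side","g2.png",345,150,72,54,im=im)
E
```

```text
18.9167 [ 0.5086 -0.2258  0.0217]
19.4417 [ 0.509  -0.2257  0.0215] 0.04163845533387051
20.2833 [ 0.5069 -0.2248  0.1587] 0.04158027259389309 [-0.8302  0.6102 -3.4985]
```

View pics/g2.png

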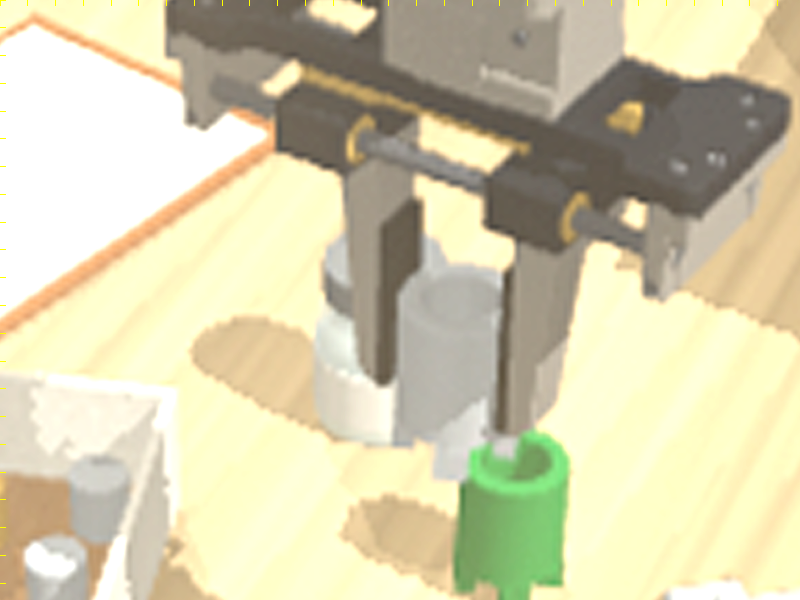

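```bash
python3 - <<'E'
from h import *
np.set_printoptions(precision=4,suppress=True)
o=[0,np.pi/2,np.radians(-64)]
arm.move_linear([.508,-.2255,.2],v=.2)
arm.move_pose([.491,.151,.2],o)
arm.move_linear([.491,.151,.150],o,v=.15)
arm.pause(.3)
s=arm.get_state();print(s['t'],s['tcp_pos'],s['wrist_force'])
im=arm.snapshot("side")[:,:,::-1];cv2.imwrite("pics/s6.png",im);crop("side","h1.png",268,320,48,36,im=im)
im=arm.snapshot("top")[:,:,::-1];cv2.imwrite("pics/t6.png",im);crop("top","h2.png",165,268,40,30,im=im,a=1.8)
E
```

```text
22.875 [0.4915 0.1512 0.1508] [ 0.8158 -0.2682 -2.7573]
```

View pics/h1.png

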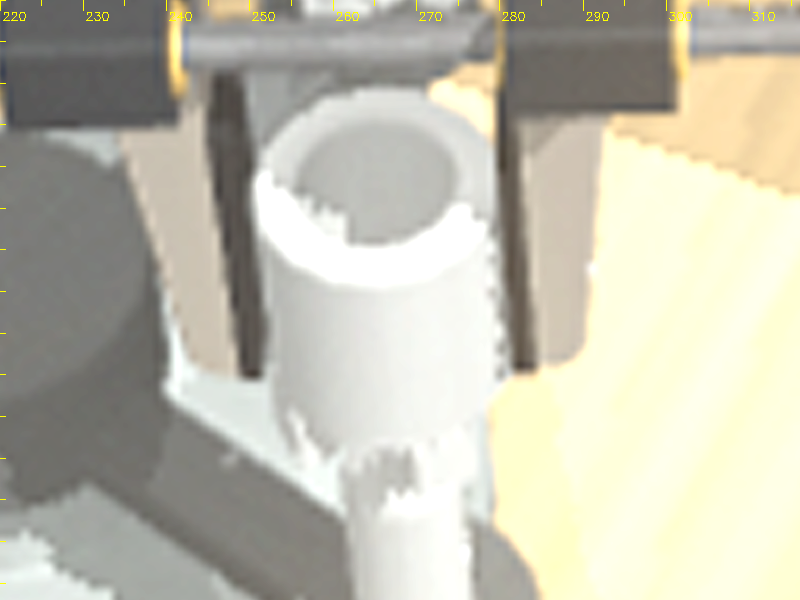

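View pics/h2.png

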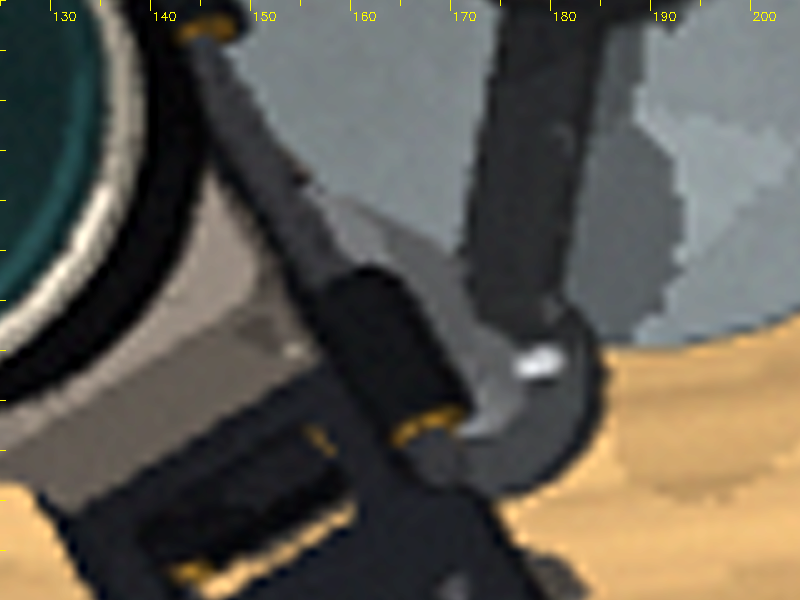

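```bash
python3 - <<'E'
from h import *
im=cv2.imread("pics/s6.png")
c=px2w("side",220+377/8.333,284+188/8.333,.1295+.06);print(c)
c2=px2w("side",220+385/8.333,284+188/8.333,.1295+.06);print(c2)
crop("side","h3.png",267,335,24,18,im=im,a=1.0)
print(w2px("side",[.4909,.1534,.112]))
E
```

```text
[0.49046101 0.15321878 0.1895    ]
[0.48926355 0.15268756 0.1895    ]
[268.6937342 339.8736272]
```

View pics/h3.png

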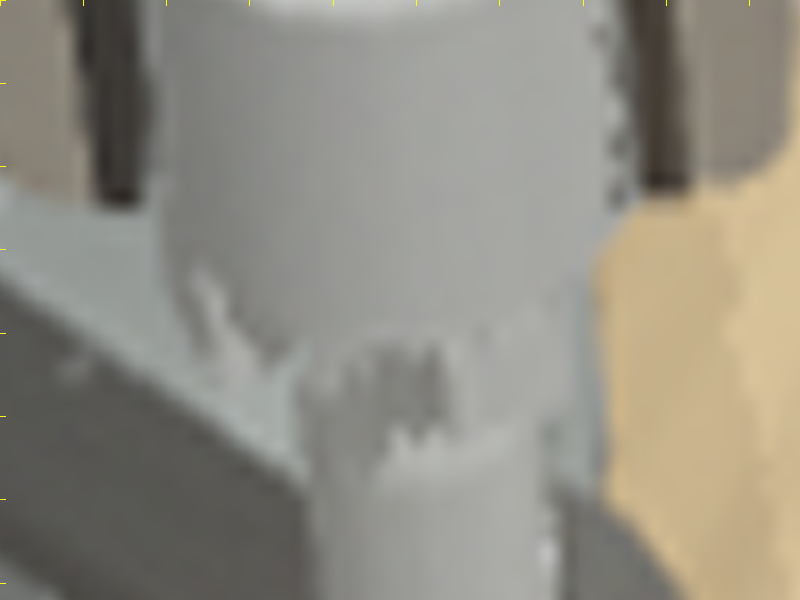

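```bash
python3 - <<'E'
from h import *
np.set_printoptions(precision=4,suppress=True)
o=[0,np.pi/2,np.radians(-64)]
for z,v in((.102,.06),(.0895,.03)):
    hit=arm.move_linear([.491,.151,z],o,v=v,force_limit=5)
    s=arm.get_state();print(hit,s['t'],s['tcp_pos'],s['wrist_force'],s['wrist_torque'])
    if hit: break
im=arm.snapshot("side")[:,:,::-1];crop("side","i1.png",268,335,40,30,im=im,a=1.2)
E
```

```text
False 23.925 [0.491  0.1509 0.1021] [ 0.3008  0.2059 -1.5913] [ 0.0472  0.0198 -0.0357]
False 24.4917 [0.4909 0.151  0.0893] [ 0.2728  0.6534 -3.8408] [ 0.117  -0.0478 -0.0335]
```

View pics/i1.png

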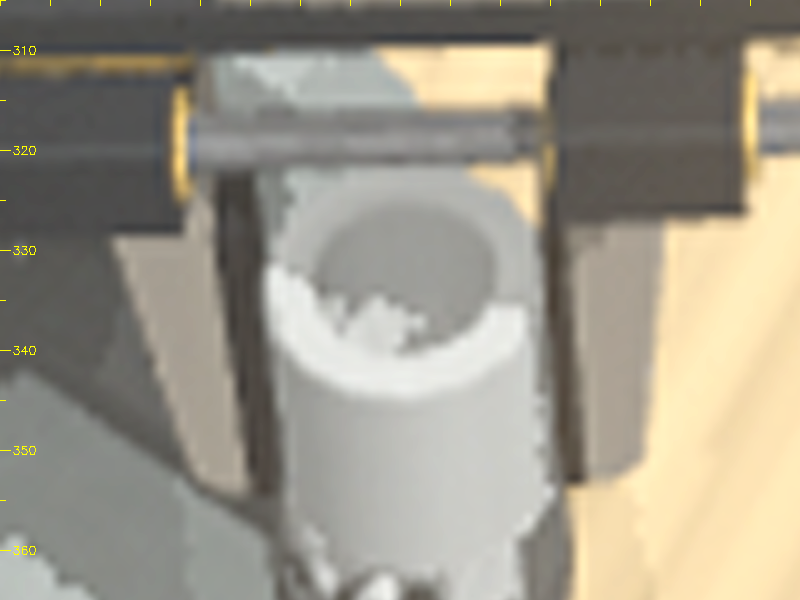

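```bash
python3 - <<'E'
from h import *
np.set_printoptions(precision=4,suppress=True)
print(arm.move_linear([.491,.151,.0882],v=.02,force_limit=4))
s=arm.get_state();print(s['t'],s['tcp_pos'],s['wrist_force'])
arm.pause(.3)
arm.gripper_to(.060)
arm.move_linear([.491,.151,.2],v=.12,force_limit=6)
arm.move_pose([.40,-.05,.3],[0,np.pi/2,np.radians(-64)])
s=arm.get_state();print(s['t'],s['tcp_pos'],s['wrist_force'])
im=arm.snapshot("side")[:,:,::-1];cv2.imwrite("pics/s7.png",im);crop("side","j1.png",250,335,64,48,im=im,a=1.2)
im=arm.snapshot("top")[:,:,::-1];cv2.imwrite("pics/t7.png",im);crop("top","j2.png",180,240,60,45,im=im,a=1.6)
E
```

```text
False
24.7917 [0.4911 0.1509 0.0882] [ 0.9997  0.8321 -3.4509]
27.5917 [ 0.4003 -0.0489  0.2996] [-0.1988  0.0927  0.0299]
```

View pics/j1.png

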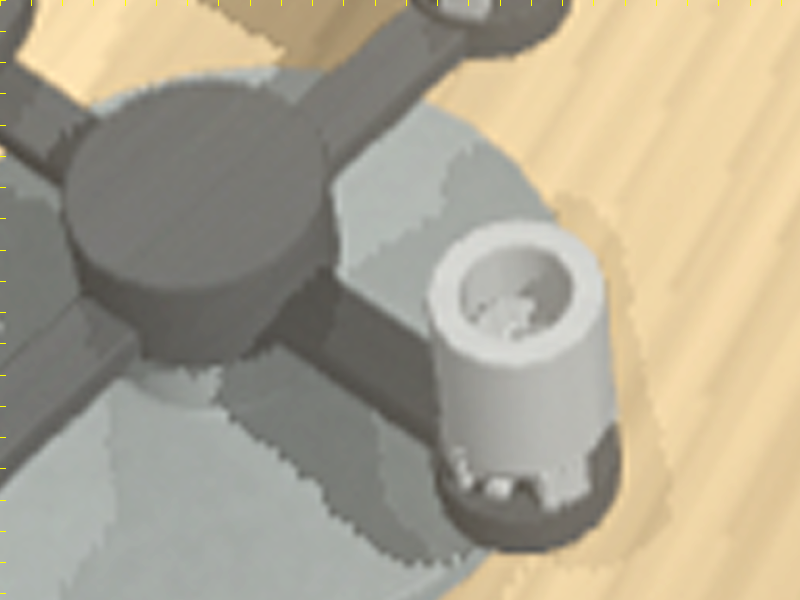

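View pics/j2.png

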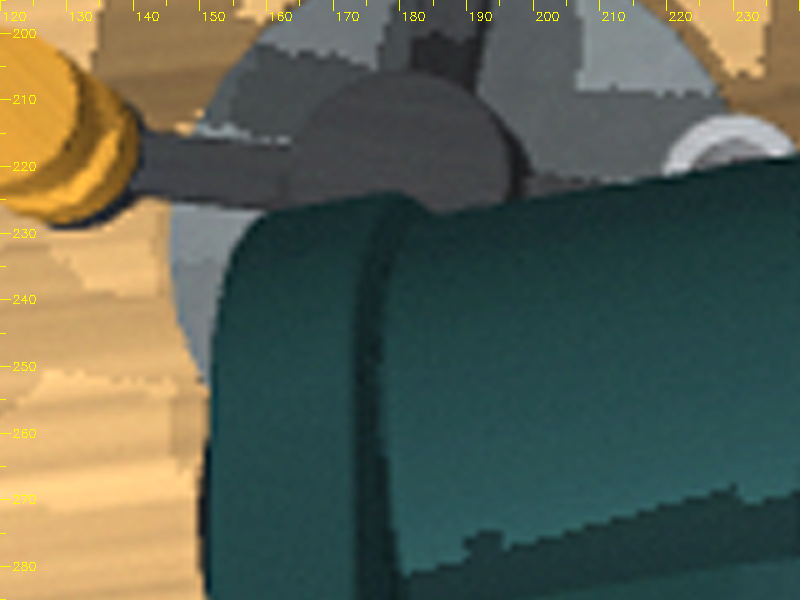

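View pics/t7.png

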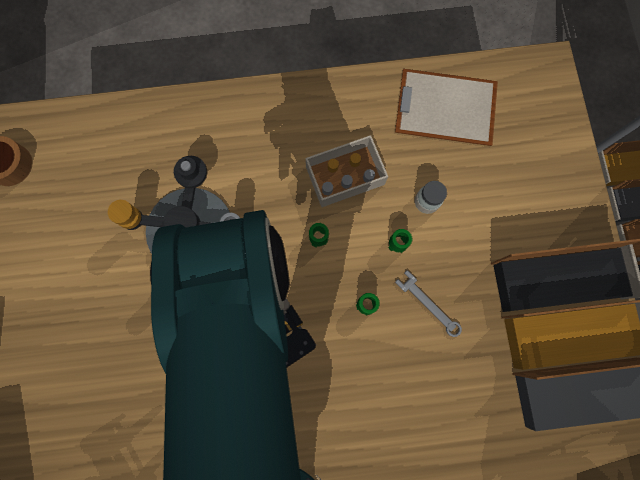

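```bash
python3 - <<'E'
import cv2,numpy as np
for a,b,r in(("t4","t7",(185,240,100,150)),("t3","t7",(150,195,170,210)),("s4","s7",(330,395,135,190)),("s4","s7",(255,300,140,195)),("top0","t7",(130,220,300,460)),("top0","t7",(265,345,390,470))):
    A=cv2.imread(f"pics/{a}.png",0);B=cv2.imread(f"pics/{b}.png",0);y0,y1,x0,x1=r
    A=A[y0:y1,x0:x1];B=B[y0:y1,x0:x1]
    p=8;res=cv2.matchTemplate(A,B[p:-p,p:-p],cv2.TM_CCOEFF_NORMED);_,m,_,l=cv2.minMaxLoc(res);print(a,b,m,l[0]-p,l[1]-p)
E
```

```text
t4 t7 0.9992090463638306 0 0
t3 t7 0.9027158617973328 0 0
s4 s7 0.9996588826179504 0 0
s4 s7 0.999810516834259 0 0
top0 t7 0.7600589394569397 0 0
top0 t7 0.9963988661766052 0 0
```

The rack hasn't moved since it reached the stop. The coupling is seated and the bystanders are where they were, so I'm handing in.

```bash
python3 -c "
from cell import arm
arm.pause(.3); print(arm.get_state()['t']); print(arm.job_done())"
```

```text
27.9917
the job is handed in; nothing more can be done
None
```

I turned the rack counter-clockwise to its stop, hung the grey coupling on the empty hook, and handed the job in at 28 s. The interface gave no verdict.

- **Rack:** I pushed the empty hook's prong about 80° with the closed fingers. Motion then stopped, and three gentle pushes (limits of 7, 8 and 10 N) gave no further movement. I took that as the stop. It was felt, not seen: the measured hook angle was about 164°, while the direction to the robot is about 191°.
- **Coupling:** I gripped it, turned it +36° to line a slot up with the cross-pin, and lowered it. It passed the pin's height with less than 5 N change in force. I released it at most about 1 mm above the seat.
- **Pin angle:** my readings of it disagreed a little, from 92° to 98°, and I used 96°. The coupling went on without a search.
- **Last checks:** the side picture shows the coupling upright, with its teeth on the seat and the pin in a slot. In the top view the arm hid the coupling, so only the side view confirms it.
- **Drift:** matching pictures from before and after the hanging showed no rack shift in either view. The wrench and bin also showed no shift. The bin match was weaker (0.76), probably because of the arm's changed shadow. The jar lay inside that same patch and looked unmoved.

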